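# Start the portable hob under the lidded pot

## Robot

A 6-joint arm with a two-finger parallel gripper is mounted at the origin on a cart in front of the work surface, level with it; the furniture and walls round the work are solid. World frame = base frame: x ahead of the robot, y to its left, z up, the work surface at z = 0. Lengths are in mm, angles in degrees, forces in N, time in s.
With the tool pointing down it reaches from about 300 to 850 mm from the base axis. Payload 4.2 kg.
Tool frame: the origin (TCP) lies midway between the tips of the shut fingers; the grasp point (between the pads) lies 19 mm behind it; z points along the fingers, y is the line along which they close (so a half turn about z gives the same grasp; the last joint's range is limited). The gripper opens to 91 mm and grips with 3 to 60 N. Pads are 32 mm wide; open, the fingers measure 118 mm over their backs; the gripper's body (76 mm by 178 mm) begins 60 mm behind the grasp point.
Start: joints at [-70.13, 18.312, 89.639, -0, 72.044, -1.146], TCP at [206.216, -536.766, 213.976] pointing down, gripper open.
Joint ranges: [-177.97, 177.97], [-48.28, 115.42], [12.27, 149.76], [-77.06, 257.06], [2.81, 150.46], [-146.56, 146.56]. Speed limits (degrees/s): [147.25, 147.25, 180, 180, 180, 180].

## Interface

Orientations are given as [roll, pitch, yaw] about the fixed x, y, z axes, in that order (R = Rz(yaw) Ry(pitch) Rx(roll)).
In Python, from workcell import env, cams, workorder gives the robot as it stands (env), with the cameras (cams) and the job (workorder).
- The arm moves only by the tool move_tool, called as name([rows], argument=value, ...), one row to a line, values as JSON. Schema: {"type":"object","properties":{"ticks":{"type":"array","items":{"type":"object","properties":{"sx":{"type":"number"},"sy":{"type":"number"},"sz":{"type":"number"},"rx":{"type":"number"},"ry":{"type":"number"},"rz":{"type":"number"}},"additionalProperties":false},"minItems":1,"maxItems":8},"finger_gap":{"type":"number"},"clamp_n":{"type":"number"},"only":{"type":"string"},"quiet":{"type":"boolean"},"lines":{"type":"string"}},"required":["ticks"],"additionalProperties":false}. ticks is a list of rows, 1 to 8 of them, each an object with the fields sx, sy, sz (the shift in mm), rx, ry, rz (a rotation vector in degrees); a field left out counts as zero; each row shifts and turns the commanded pose from where the row before left it, along the tool's axes as they then stand; what a row does not reach is not made up. A row lasts 1/10 s, in which the tool goes at most 50 mm and 8.59 degrees, less where a joint would pass 70% of its speed; a pose out of reach is approached as far as the arm can. finger_gap is the finger opening in mm, set as the call begins (left out keeps the last). The fingers move at their own pace and stop on an object; clamp_n is the grip in N (left out, the last holds). Time passes only in rows, so rows that do not move let the fingers close. The tool returns the time, the measured TCP pose, the force, the opening and the grip force at its end. only (a regular expression) keeps the lines of the reply that match it, lines (a string "A,B") keeps lines A to B, and quiet returns only ok. Input that does not fit is refused with a message, and nothing moves.
- env.state(): the state, without advancing time (a new reading comes with each control period).
- cams.grab_frame(name): name is "scene" or "side" or "wrist"; returns the picture (480x640x3 uint8, blue, green, red); there is no depth.
- cams.camera_model(name): a dict with "fx", "fy", "cx", "cy" (pixels), "T" (4x4, takes a point from camera to world coordinates). Camera axes: x right, y up, looking along -z (the intrinsics and any distortion apply to the point x, -y, -z); pixel columns grow to the right and rows downward; lengths in mm; the calibration is good to about 2 mm. The wrist camera is an equidistant fisheye: a pixel r from the principal point sees the ray r / f radians off the axis. A picture is of the moment at which its call begins: read the wrist's pose just before it. camera_model takes no time and is no camera call; for the wrist camera it gives the pose at the moment of the call.
- workorder.job_done(): hands the job in; it is judged then, once.
The state is a dict: "time_s": time; "qpos": joint angles; "qvel": joint speeds; "effort": joint torques, N m; "ee_pos": TCP position; "ee_rot": TCP orientation; "force": force on the tool from outside, world axes, zero at the start; "torque": the same for the moment, N m; "gripper_width": finger opening in mm; "gripper_force": force on a finger pad.
Only numpy, scipy, OpenCV 4.12 (cv2) and the standard library are available. Lean on these libraries where they do the work, as an engineer would, in place of code of your own. Each camera call takes 0.05 s, during which the arm holds its last target. There are 200 camera calls.

## Task

Start the portable hob under the lidded pot by pressing three keys with a fingertip, one after the other, letting each come up again before the next: first the round power key, then the square key in front of the ring on which the pot stands, then the long start key in the middle. Press each key only lightly and press neither of the other two keys; grasp and lift nothing, and leave the pot, the bowl and the things round the hob where they stand.

Things in the scene. Friction and masses are not known exactly. Their poses are not given: they have to be found in the camera images.
- hob: Fixed portable two-ring hob, 340 deep (x) x 460 wide (y) x 45 mm high: steel body, dark glass, and along its front (-x, robot's side) a strip with five pale grey keys in a row at x -122 mm. From the left (+y): round power, square left-ring, long start, square right-ring, narrow lock key. Origin: centre of the underside, on the worktop; +x to the back, +y left, z up.
- ring_left (a point): Centre of the left cooking ring (two thin circles, the outer 170 mm across) on the glass, 45 mm above the worktop; in the hob's frame at x +55, y +115 mm.
- ring_right (a point): Centre of the right cooking ring, like the left one; in the hob's frame at x +55, y -115 mm.
- power_key_top (a point): Round power key, 36 mm across, standing 10 mm proud, at the left end of the row (y +185 mm). The point is the centre of its top face, 55 mm above the worktop when the key is up; its axes are those of the hob.
- left_key_top (a point): Square key of the left ring, 32 x 32 mm, 10 mm proud, in front of that ring (y +105 mm). The point is the centre of its top face, 55 mm above the worktop when the key is up; its axes are those of the hob.
- start_key_top (a point): Long start key, 30 (x) x 62 mm (y), 10 mm proud, in the middle of the row (y 0). The point is the centre of its top face, 55 mm above the worktop when the key is up; its axes are those of the hob.
- right_key_top (a point): Square key of the right ring, 32 x 32 mm, 10 mm proud, in front of that ring (y -105 mm). The point is the centre of its top face, 55 mm above the worktop when the key is up; its axes are those of the hob.
- lock_key_top (a point): Narrow lock key, 34 (x) x 18 mm (y), 10 mm proud, at the right end of the row (y -185 mm); not to be pressed. The point is the centre of its top face, 55 mm above the worktop when the key is up; its axes are those of the hob.
- power_key (a joint): Travel of that key in m: 0 up, 0.007 fully down. Spring: it begins to sink at about 1.5 N, is 3 mm down at about 3 N and fully down at about 5 N, and rises again by itself. A press counts from 3 mm down.
- left_key (a joint): Travel of that key in m: 0 up, 0.007 fully down. Spring: it begins to sink at about 1.5 N, is 3 mm down at about 3 N and fully down at about 5 N, and rises again by itself. A press counts from 3 mm down.
- right_key (a joint): Travel of that key in m: 0 up, 0.007 fully down. Spring: it begins to sink at about 1.5 N, is 3 mm down at about 3 N and fully down at about 5 N, and rises again by itself. A press counts from 3 mm down.
- start_key (a joint): Travel of that key in m: 0 up, 0.007 fully down. Spring: it begins to sink at about 1.5 N, is 3 mm down at about 3 N and fully down at about 5 N, and rises again by itself. A press counts from 3 mm down.
- lock_key (a joint): Travel of that key in m: 0 up, 0.007 fully down. Spring: it begins to sink at about 1.5 N, is 3 mm down at about 3 N and fully down at about 5 N, and rises again by itself. A press counts from 3 mm down.
- pot: Pale metal pot, 166 mm across and 75 mm high, with two loop handles (240 mm over them), closed by a pale domed lid with a black knob (its top about 108 mm above the pot's underside). Stands loose on one of the two rings, left or right. Origin: centre of its underside.
- bowl: Cream ceramic bowl, 150 mm across, 73 mm high, loose on the other ring. Origin: centre of its underside.
- salt: Salt shaker, 44 mm across, 90 mm high, stands loose on the worktop right of the hob. Origin: centre of its underside.
- spice: Spice jar, 44 mm across, 101 mm high, stands loose left of the hob. Origin: centre of its underside.
- spoon: Wooden spoon, 311 x 44 x 14 mm, lies loose along the front of the hob. Origin: centre of its underside.
- garlic: Garlic bulb, 60 mm across, 58 mm high, lies loose right of the hob, behind the salt shaker. Origin: centre of its underside.
- mug: Mug, 78 mm across (114 mm over the handle), 93 mm high, stands loose on the right of the worktop. Origin: centre of its underside.

How it is judged (in metres and radians):
On the way, in this order (a step that is already met when the one before it is completed fails the run):
1. the round power key is pressed by the fingers, at least 3 mm down, with the other keys up (value of joint power_key above 0.003 m and contact force between the fingers and hob above 0.5 N and value of joint each of left_key, right_key, start_key, lock_key below 0.0015 m), for 0.05 s.
2. with the other keys up, the square key in front of the pot's ring is pressed by the fingers, at least 3 mm down (((horizontal distance between pot and ring_left below 0.06 m and value of joint left_key above 0.003 m and contact force between the fingers and hob above 0.5 N and value of joint each of power_key, right_key, start_key, lock_key below 0.0015 m) or (horizontal distance between pot and ring_right below 0.06 m and value of joint right_key above 0.003 m and contact force between the fingers and hob above 0.5 N and value of joint each of power_key, left_key, start_key, lock_key below 0.0015 m))), for 0.05 s.
3. with the other keys up, the long start key is pressed by the fingers, at least 3 mm down (value of joint start_key above 0.003 m and contact force between the fingers and hob above 0.5 N and value of joint each of power_key, left_key, right_key, lock_key below 0.0015 m), for 0.05 s.
At the end, for the whole second after the job is handed in: All five keys are up again (within 1 mm), the pot and bowl stand at rest on their rings within 15 mm of where they began, and the small things lie within 20 mm of where they began (value of joint each of power_key, left_key, right_key, start_key, lock_key below 0.001 m and (horizontal distance between pot and ring_left below 0.06 m or horizontal distance between pot and ring_right below 0.06 m) and distance of each of pot, bowl from where it was at the start of the episode below 0.015 m and distance of each of salt, spice, spoon, garlic, mug from where it was at the start of the episode below 0.02 m and linear speed of each of pot, bowl below 0.02 m/s); the robot touches nothing.
It fails at once if the lock key is pressed (more than 2 mm down) (value of joint lock_key above 0.002 m).
It fails at once if the key of the ring without the pot is pressed (more than 2 mm down) ((horizontal distance between pot and ring_right below 0.06 m and value of joint left_key above 0.002 m) or (horizontal distance between pot and ring_left below 0.06 m and value of joint right_key above 0.002 m)).
It fails at once if the hob is pressed with more than 20 N (contact force between any of the fingers, the arm and hob above 20 N).
It fails at once if the pot or the bowl is shifted by more than 15 mm or lifted (distance of any of pot, bowl from where it was at the start of the episode above 0.015 m).
It fails at once if the salt shaker, spice jar, spoon, garlic or mug is shifted by more than 20 mm, tipped over or lifted (distance of any of salt, spice, spoon, garlic, mug from where it was at the start of the episode above 0.02 m).
It also fails if it takes over 48 s, if anything falls off the work surface, if the arm or the gripper's body presses on something with over 40 N, if the wrist force passes 120 N, or if a joint passes its speed limit or range.

## Working session

There is one attempt and no reset: what is moved stays moved. The work goes in short steps, Python scripts to look and compute and a tool call to move; the robot and the scene stay as the last step left them, time stands still between calls to the robot, and variables do not carry over. Pictures are saved under pics/ and viewed, at most 10 in all, crops included, and the job is handed in when it is done.

```bash
ls; mkdir -p pics
```

Run:
```python
from workcell import env, cams, workorder
import cv2
for n in("scene","side"):
    cv2.imwrite(f"pics/{n}0.png",cams.grab_frame(n)); m=cams.camera_model(n); print(n,{k:(v if k!='T' else [list(map(float,r)) for r in v]) for k,v in m.items()})
s=env.state();print(s)
```

```text
pics
workcell.py
scene {'fx': 476.5674217801856, 'fy': 476.5674217801856, 'cx': 316.65058040365074, 'cy': 244.7154510562531, 'T': [[-0.7951501282188917, 0.23212309668285147, -0.5602277586659226, -58.183468884344705], [-0.6064082305180152, -0.30084830837533644, 0.7360430376735506, 808.5544093441995], [0.0023090156970882424, 0.9249914396004223, 0.3799809273008956, 523.3435290918696], [0.0, 0.0, 0.0, 1.0]]}
side {'fx': 613.076387421282, 'fy': 613.076387421282, 'cx': 308.1662030143003, 'cy': 241.85731733218645, 'T': [[0.9731107818958152, 0.15515931989452544, -0.1702380439501789, 329.4233362063201], [-0.22932074423036164, 0.5832400683515943, -0.7792579925383253, -1313.3411933989405], [-0.02161949175507564, 0.7973434693525093, 0.6031384496590781, 1049.340406597403], [0.0, 0.0, 0.0, 1.0]]}
{'time_s': 0.1, 'qpos': array([-7.01298191e+01,  1.83483754e+01,  8.96980132e+01, -1.02871996e-03,
        7.20441626e+01, -1.14661703e+00]), 'qvel': array([-0.01633577, -0.1069643 , -0.10817495,  0.08434277,  0.03296871,
        0.06053614]), 'effort': array([ 3.66288186e-04, -4.13331449e+01, -2.32510149e+01,  7.29212863e-02,
        4.22394974e-02, -5.97428948e-05]), 'ee_pos': array([ 206.05782651, -536.33782412,  213.20987742]), 'ee_rot': array([-1.79909447e+02, -8.34093215e-04,  2.10171151e+01]), 'force': array([ 1.01385478, -0.06833257,  0.03142224]), 'torque': array([-0.02722768,  0.02540954,  0.03273422]), 'gripper_force': 0.0, 'gripper_width': 91.14483523992673}
```

View pics/scene0.png

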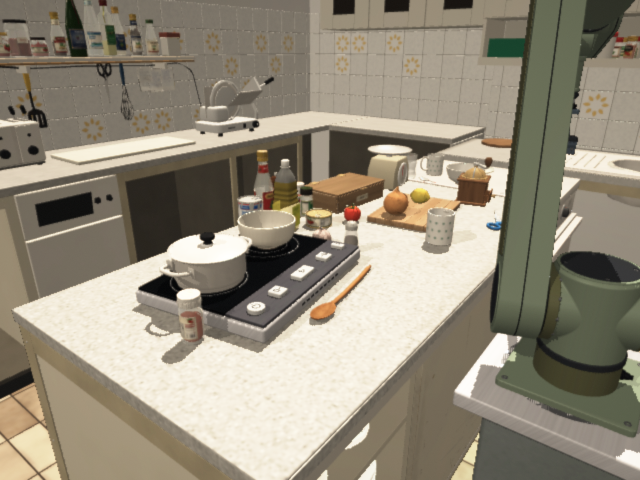

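View pics/side0.png

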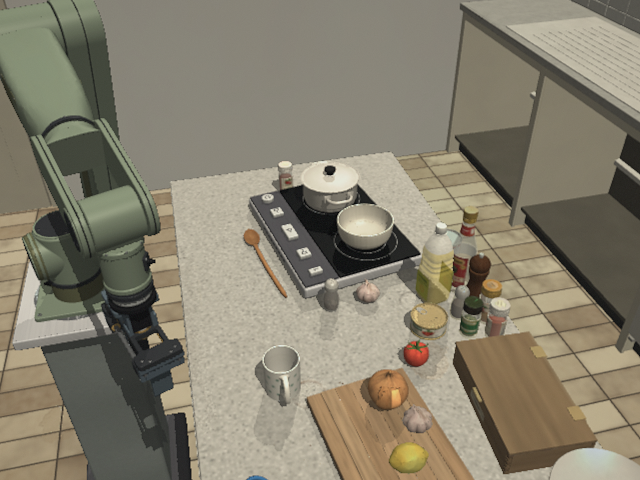

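The pot stands on the left (+y) ring: scene ~(208,262), side ~(330,188). The bowl is on the right ring. The key row runs from power (scene ~(257,308), side ~(268,198)) to lock (scene ~(338,245), side ~(316,271)). Next I'll enlarge the key row in both pictures.

Run:
```python
import cv2
a=cv2.imread("pics/scene0.png")[230:325,230:365];cv2.imwrite("pics/c1.png",cv2.resize(a,None,fx=5.9,fy=5.9,interpolation=2))
a=cv2.imread("pics/side0.png")[185:285,245:345];cv2.imwrite("pics/c2.png",cv2.resize(a,None,fx=6,fy=6,interpolation=2))
```

```text
(no output)
```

View pics/c1.png

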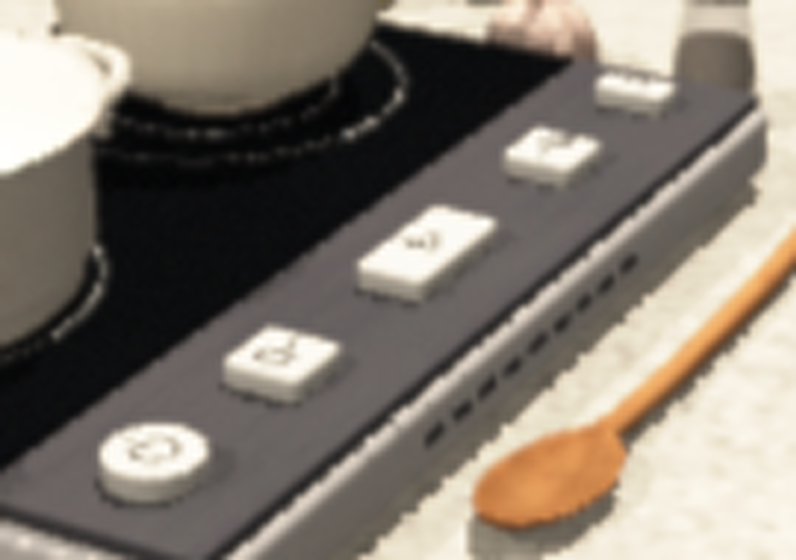

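View pics/c2.png

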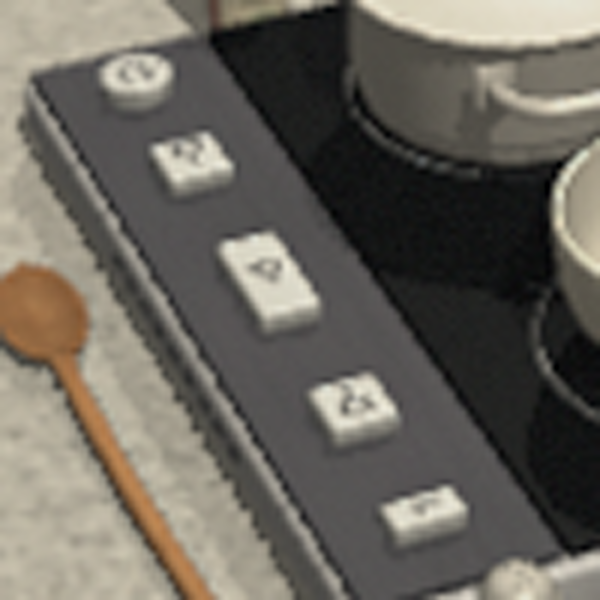

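In crop 1 the key tops are at power (155,453), left (283,357), start (428,242), right (553,148) and lock (636,84). In crop 2 they are at (137,76), (191,157), (268,272), (353,402) and (424,508). I'll intersect these with z=55 and fit a hob pose.

Create h.py:
```python
import numpy as np
from workcell import env, cams, workorder
from scipy.spatial.transform import Rotation as R
Y=np.array([185,105,0,-105,-185.])
def hit(n,px,z=55):
    m=cams.camera_model(n);T=np.array(m["T"]);o=[]
    for u,v in px:
        d=T[:3,:3]@[(u-m["cx"])/m["fx"],-(v-m["cy"])/m["fy"],-1]
        o.append((T[:3,3]+d*(z-T[2,3])/d[2])[:2])
    return np.array(o)
def fit(P):
    L=np.c_[np.full(5,-122.),Y];a=L-L.mean(0);b=P-P.mean(0)
    th=np.arctan2((a[:,0]*b[:,1]-a[:,1]*b[:,0]).sum(),(a*b).sum())
    Q=np.array([[np.cos(th),-np.sin(th)],[np.sin(th),np.cos(th)]])
    return np.degrees(th),P.mean(0)+a@Q.T
```

Run:
```python
from h import *
np.set_printoptions(precision=1,suppress=True)
a=np.array([(155,453),(283,357),(428,242),(553,148),(636,84)])/5.9+[230,230]
b=np.array([(137,76),(191,157),(268,272),(353,402),(424,508)])/6+[245,185]
A=hit("scene",a);B=hit("side",b)
for P in(A,B,(A+B)/2): print(P.tolist()); t,F=fit(P);print(t,F)
```

```text
[[531.7538889293203, 228.6317548240679], [543.3770057144097, 151.63483982937942], [562.100350922937, 46.46255638672085], [577.906888475356, -55.97177405883497], [590.883058936162, -134.74641457541895]]
9.291444953707863 [[ 531.3  229.8]
 [ 544.3  150.8]
 [ 561.2   47.2]
 [ 578.2  -56.4]
 [ 591.1 -135.4]]
[[543.9207152518842, 214.74488955241873], [556.3256832956226, 137.47972639495106], [572.7894708748372, 35.8188061982396], [588.9002918534559, -68.78811407562898], [601.6592502664939, -147.321865456267]]
9.03952659049161 [[ 543.7  217.1]
 [ 556.2  138.1]
 [ 572.7   34.4]
 [ 589.2  -69.3]
 [ 601.8 -148.3]]
[[537.8373020906022, 221.68832218824332], [549.8513445050162, 144.55728311216524], [567.4449108988871, 41.140681292480224], [583.403590164406, -62.379944067231975], [596.2711546013279, -141.03414001584298]]
9.16580211729067 [[ 537.5  223.4]
 [ 550.2  144.5]
 [ 567.    40.8]
 [ 583.7  -62.9]
 [ 596.4 -141.8]]
```

The two views disagree by about 17 mm, so one calibration or the assumed height is off. I'll move over the key row with the fingers shut and check with the wrist camera.

move_tool([
  {"rz":6},
  {"rz":6},
  {"sx":27, "sy":-38},
  {"sx":27, "sy":-38},
  {"sx":27, "sy":-38},
  {"sx":27, "sy":-38},
  {"sx":27, "sy":-38},
  {"sx":27, "sy":-38},
], finger_gap=0, clamp_n=20)

```text
time_s: 0.9
ee_pos: [330.7, -284.3, 213.7]
ee_rot: [-180.0, 0.0, 9.0]
force: [0.5, -0.3, 0.0]
gripper_width: 30.0
gripper_force: 0.0
```

move_tool([
  {"sx":27, "sy":-38},
  {"sx":27, "sy":-38},
  {"sx":27, "sy":-38},
  {"sx":27, "sy":-38},
  {"sx":27, "sy":-38},
  {"sx":27, "sy":-38},
  {"sx":27, "sy":-38},
  {},
])

```text
time_s: 1.7
ee_pos: [477.3, 10.5, 213.5]
ee_rot: [-179.9, -0.1, 9.4]
force: [-0.5, -0.9, 0.4]
gripper_width: 0.5
gripper_force: 0.0
```

Run:
```python
from workcell import env, cams, workorder
import cv2
m=cams.camera_model("wrist");print(m)
cv2.imwrite("pics/w1.png",cams.grab_frame("wrist"))
cv2.imwrite("pics/s1.png",cams.grab_frame("side"))
cv2.imwrite("pics/sc1.png",cams.grab_frame("scene"))
```

```text
{'fx': 371.64829954431775, 'fy': 371.64829954431775, 'cx': 317.92261846136165, 'cy': 241.41029073423738, 'T': array([[ 1.62598604e-01,  9.46408934e-01,  2.79055234e-01,
         5.57021403e+02],
       [-9.86691877e-01,  1.56221908e-01,  4.50982877e-02,
         2.28209423e+01],
       [-9.13118530e-04, -2.82674451e-01,  9.59215472e-01,
         3.84515924e+02],
       [ 0.00000000e+00,  0.00000000e+00,  0.00000000e+00,
         1.00000000e+00]])}
```

View pics/w1.png

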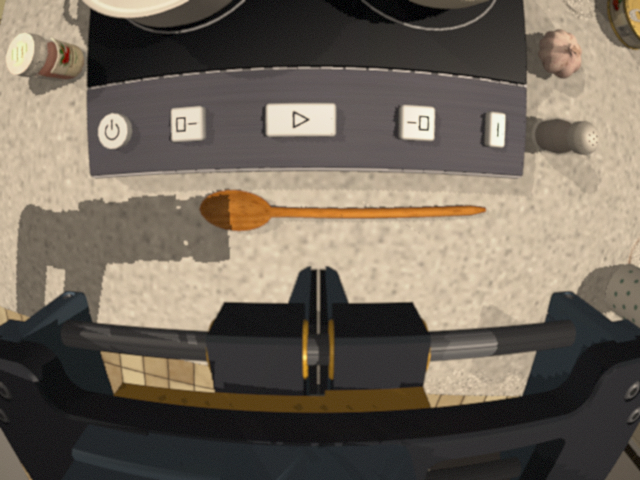

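The wrist view shows the key tops clearly: power (113,130), left (186,122), start (303,119), right (418,122), lock (496,130). The fingertips are at (318,268). The pot is behind the left key.

Add to h.py:
```python
def hitw(m,px,z=55):
    T=np.array(m["T"]);o=[]
    for u,v in px:
        q=np.array([u-m["cx"],v-m["cy"]]);r=np.hypot(*q);t=r/m["fx"]
        c=np.array([q[0]/r*np.sin(t),-q[1]/r*np.sin(t),-np.cos(t)])
        d=T[:3,:3]@c; o.append((T[:3,3]+d*(z-T[2,3])/d[2])[:2])
    return np.array(o)
```

Run:
```python
from h import *
np.set_printoptions(precision=1,suppress=True)
m=cams.camera_model("wrist")
W=hitw(m,[(113,130),(186,122),(303,119),(418,122),(496,130)])
print(W);t,F=fit(W);print(t,F,np.abs(np.diff(W,axis=0)))
print(env.state()["ee_pos"])
```

```text
[[ 538.3  216.1]
 [ 551.2  138.5]
 [ 566.2   32.8]
 [ 582.2  -68.2]
 [ 593.1 -146.2]]
8.568905857633812 [[ 538.6  217.5]
 [ 550.6  138.4]
 [ 566.2   34.6]
 [ 581.8  -69.2]
 [ 593.8 -148.3]] [[ 12.9  77.6]
 [ 15.  105.7]
 [ 16.  101. ]
 [ 10.9  78. ]]
[474.9   5.9 213.5]
```

The readings were taken while the arm was still settling, so I'll hover above the power key, let it rest and measure again.

move_tool([
  {"sx":16, "sy":-33.5},
  {"sx":16, "sy":-33.5},
  {"sx":16, "sy":-33.5, "sz":20},
  {"sx":16, "sy":-33.5, "sz":20},
  {"sx":16, "sy":-33.5, "sz":20},
  {"sx":16, "sy":-33.5, "sz":20},
  {"sz":20},
  {},
])

```text
time_s: 2.65
ee_pos: [536.9, 217.9, 111.0]
ee_rot: [179.9, 0.4, 9.0]
force: [-0.7, -0.8, -0.1]
gripper_width: 0.3
gripper_force: 0.0
```

move_tool([
  {},
  {},
  {},
])

```text
time_s: 2.95
ee_pos: [539.5, 218.9, 115.4]
ee_rot: [-180.0, -0.1, 8.9]
force: [-0.7, -0.2, 0.7]
gripper_width: 0.4
gripper_force: 0.0
```

Run:
```python
from workcell import env, cams, workorder
import cv2,pickle
m=cams.camera_model("wrist");print(m["T"][:3,3],env.state()["ee_pos"])
cv2.imwrite("pics/w2.png",cams.grab_frame("wrist"));print(cams.camera_model("wrist")["T"][:3,3])
pickle.dump(m,open("m2.pkl","wb"))
```

```text
[619.05756642 230.77442826 286.55279054] [539.5186979  218.87869919 115.43325963]
[618.97468223 230.98562471 286.37449971]
```

View pics/w2.png

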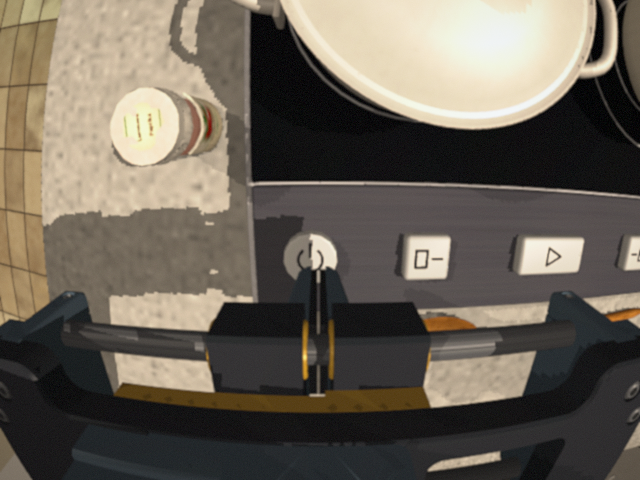

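The fingertip is right over the power key. Pixels: power centre ~(310,256), left key ~(427,257), start ~(549,255), fingertip ~(318,268). The pot is well behind.

Run:
```python
from h import *
import pickle
np.set_printoptions(precision=1,suppress=True)
m=pickle.load(open("m2.pkl","rb"))
for z in(55,50):
    W=hitw(m,[(310,256),(427,257),(549,255)],z);print(W,np.linalg.norm(np.diff(W,axis=0),axis=1))
print(hitw(m,[(318,268)],115.4),env.state()["ee_pos"])
```

```text
[[541.3 223.8]
 [552.6 145.4]
 [568.6  45.4]] [ 79.1 101.3]
[[539.7 223.6]
 [551.2 143.6]
 [567.5  41.4]] [ 80.8 103.5]
[[556.1 220.8]] [539.4 219.  115.3]
```

move_tool([
  {"sx":1, "sy":-4.5, "sz":10},
  {"sz":15},
  {"sz":15},
  {"sz":9},
  {"sz":4},
  {"sz":1},
  {},
  {},
])

```text
time_s: 3.8
ee_pos: [539.5, 224.5, 60.5]
ee_rot: [-180.0, -0.1, 9.0]
force: [-0.3, 0.3, 0.1]
gripper_width: 0.5
gripper_force: 0.0
```

move_tool([
  {"sz":2},
  {"sz":1},
  {"sz":1},
  {},
  {},
])

```text
time_s: 4.3
ee_pos: [539.1, 224.3, 55.9]
ee_rot: [180.0, 0.0, 9.0]
force: [-0.1, -0.3, -0.0]
gripper_width: 0.5
gripper_force: 0.0
```

move_tool([
  {"sz":1},
  {"sz":1},
  {"sz":1},
  {},
  {},
])

```text
time_s: 4.8
ee_pos: [539.2, 224.3, 53.1]
ee_rot: [180.0, -0.0, 9.0]
force: [-0.4, -0.3, 2.4]
gripper_width: 0.3
gripper_force: 1.2
```

move_tool([
  {"sz":1},
  {"sz":1},
  {},
  {},
])

```text
time_s: 5.2
ee_pos: [539.2, 224.3, 51.0]
ee_rot: [180.0, -0.0, 9.0]
force: [0.2, 0.3, 4.1]
gripper_width: 0.3
gripper_force: 1.7
```

Pressed about 4–5 mm at 4 N. One more millimetre to be sure, then up, across 80 mm and down onto the left key.

move_tool([
  {"sz":1},
  {},
  {"sz":-10},
  {"sz":-10},
  {},
])

```text
time_s: 5.7
ee_pos: [539.8, 224.6, 71.5]
ee_rot: [-180.0, -0.1, 9.0]
force: [0.2, 0.7, 0.7]
gripper_width: 0.4
gripper_force: 0.0
```

move_tool([
  {"sy":30},
  {"sy":30},
  {"sy":20},
  {},
  {"sz":8},
  {"sz":5},
  {},
  {},
])

```text
time_s: 6.5
ee_pos: [551.2, 146.0, 56.5]
ee_rot: [180.0, 0.0, 9.1]
force: [-0.8, -0.4, 0.3]
gripper_width: 0.5
gripper_force: 0.0
```

move_tool([
  {"sz":1},
  {"sz":1},
  {},
  {},
])

```text
time_s: 6.9
ee_pos: [551.7, 145.5, 55.2]
ee_rot: [-180.0, -0.0, 9.0]
force: [-0.9, 0.9, 1.1]
gripper_width: 0.5
gripper_force: 0.7
```

move_tool([
  {"sz":1},
  {"sz":1},
  {"sz":1},
  {"sz":1},
  {},
  {},
])

```text
time_s: 7.5
ee_pos: [551.8, 145.4, 51.1]
ee_rot: [-180.0, -0.0, 9.0]
force: [0.7, 2.3, 3.2]
gripper_width: 0.2
gripper_force: 1.7
```

move_tool([
  {"sz":1},
  {},
  {},
])

```text
time_s: 7.8
ee_pos: [551.8, 145.5, 50.0]
ee_rot: [-180.0, -0.0, 9.0]
force: [-0.2, 2.8, 3.5]
gripper_width: 0.6
gripper_force: 2.0
```

move_tool([
  {"sz":0.6},
  {},
  {"sz":-10},
  {"sz":-10},
  {},
])

```text
time_s: 8.3
ee_pos: [552.3, 145.0, 70.7]
ee_rot: [180.0, -0.1, 9.0]
force: [0.6, 0.2, 0.8]
gripper_width: 0.2
gripper_force: 0.0
```

move_tool([
  {"sy":35},
  {"sy":35},
  {"sy":35},
  {},
  {"sz":8},
  {"sz":5},
  {},
  {},
])

```text
time_s: 9.1
ee_pos: [567.6, 42.4, 55.9]
ee_rot: [-180.0, 0.1, 9.1]
force: [-0.3, -0.3, 0.7]
gripper_width: 0.8
gripper_force: 0.0
```

move_tool([
  {"sz":1},
  {"sz":1},
  {},
  {},
])

```text
time_s: 9.5
ee_pos: [568.2, 41.9, 54.6]
ee_rot: [-180.0, -0.0, 9.0]
force: [0.4, 1.2, 1.7]
gripper_width: 0.3
gripper_force: 0.8
```

move_tool([
  {"sz":1},
  {"sz":1},
  {"sz":1},
  {"sz":1},
  {},
  {},
])

```text
time_s: 10.1
ee_pos: [568.3, 41.7, 50.5]
ee_rot: [-180.0, -0.0, 9.0]
force: [0.5, 3.0, 4.1]
gripper_width: 0.4
gripper_force: 1.9
```

move_tool([
  {"sz":1},
  {},
  {"sz":-10},
  {"sz":-20},
  {"sz":-30},
  {"sz":-40},
  {},
  {},
])

```text
time_s: 10.9
ee_pos: [568.0, 41.1, 150.1]
ee_rot: [179.9, -0.1, 9.0]
force: [-0.8, -0.2, -0.1]
gripper_width: 0.5
gripper_force: 0.0
```

move_tool([
  {},
  {},
  {},
])

```text
time_s: 11.2
ee_pos: [567.4, 41.5, 148.1]
ee_rot: [-180.0, 0.1, 9.0]
force: [0.1, 0.4, -0.8]
gripper_width: 0.8
gripper_force: 0.0
```

Run:
```python
from workcell import env, cams, workorder
import cv2
cv2.imwrite("pics/w3.png",cams.grab_frame("wrist"))
```

```text
(no output)
```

View pics/w3.png

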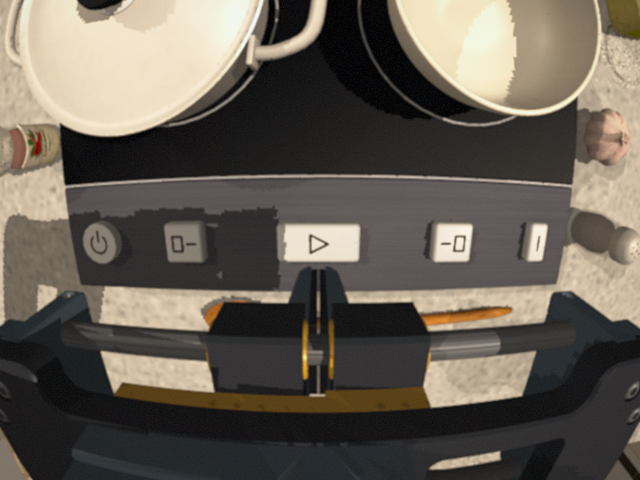

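All five keys are up: (101,243), (185,243), (320,243), (452,243) and (535,243). The pot and bowl are on their rings, nothing has moved, and the arm is clear.

```bash
python3 -c "
from workcell import env, cams, workorder
print(workorder.job_done())"
```

```text
the job is handed in; nothing more can be done
None
```

I pressed the power, left-ring and start keys in that order, each about 5 mm down at around 4 N, with all keys up again and nothing else moved in the last picture; the job is handed in, but no verdict was returned.

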